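Set the feed doser and draw one dose

TASK

On the green feed doser, turn the black selector knob clockwise until its orange pointer clicks in at the green dot. Then pull the blue dose handle straight out of the face by 50 mm, so that the yellow band on its rod stands in the collar's mouth and the red band stays inside, hold it there for a second, and let it go so that it slides fully home. Leave the selector at the green dot and everything else on the bench where it stands.

Things in the scene. Friction and masses are not known exactly. Their poses are not given: they have to be found in the camera images.
- doser: Fixed wedge-shaped grey box, 147 (x) x 300 (y) x 135 mm high. Origin: centre of its underside; x to its back, y left, z up. Its green face leans 30 deg towards the robot, rising from 50 mm (front edge) to 135 mm (back) through (0, 0, 92.5 mm); outward normal (-0.5, 0, 0.866). Half-way up the slope: selector 75 mm left of centre, dose handle 75 mm right.
- selector (a joint): Selector angle, rad, growing clockwise seen looking onto the face. Sprung clicks (0.1 N m) at 0, 0.48, 0.96, 1.44, 1.92; starts at one of the first three. The green dot (18 mm across, on the white dial, 53 mm from the axis) is at 1.44: 41 deg right of straight up the slope. Black dots mark the other clicks.
- selector_grip (a point): On the selector's axis, inside its bar, 31 mm above the face (TCP here leaves fingertips just clear of the skirt). Turns with the knob: x along the bar to the orange pointer, y across it (18 mm thick), z out of the face. Black bar 66 mm long plus 9 mm orange nose, 9 to 40 mm above the face, on a round skirt 62 mm across.
- dose_rod (a joint): How far the dose rod is pulled out, m: 0 home, 0.075 end stop. A spring pulls it home (3 N at 0, 8 N at 0.05). A 14 mm yellow band is centred on the collar's mouth at 0.050 (0.043 to 0.057); the red band comes out from 0.064.
- dose_grip (a point): Centre of the blue dose handle, 42 mm above the face when home; moves with it. x up the slope along the bar (72 mm long), y across it (18 mm thick), z out of the face, the way it pulls. Bar 24 mm tall (z) on a 14 mm rod; the steel collar on the face is 12 mm high, 32 mm across.
- trowel: Grey plastic trowel, 220 mm long, lying in front of the doser; origin near mid-length at its underside. Leave alone.
- white_pot: White ceramic pot, 110 mm across, 105 mm high, left of the doser; origin centre of underside. Leave alone.
- dome: Clear plastic seedling dome, 156 x 210 mm, 85 mm high with its green vent knob, right of the doser; origin centre of underside. Leave alone.
- plant_tag: Wooden plant tag, 130 x 22 x 5 mm, lying flat to the right in front; origin near its centre, underside. Leave alone.
- clay_pot: Terracotta pot, 100 mm across, 90 mm high, behind the doser; origin centre of underside. Leave alone.
- bottle: Green bottle, 64 mm across, 160 mm high, behind the doser; origin centre of underside. Leave alone.

How it is judged:
On the way, in this order (a step that is already met when the one before it is completed fails the run):
1. the selector stands at the green dot, the dose rod still home (value of joint selector between 1.32 and 1.56 rad and value of joint dose_rod below 0.005 m), for 0.3 s.
2. the dose rod is held out with the yellow band in the collar's mouth, the selector at the green dot (value of joint dose_rod between 0.042 and 0.058 m and value of joint selector between 1.32 and 1.56 rad), for 0.5 s.
At the end, for the whole second after the job is handed in: The selector rests in the click at the green dot (within 0.12 rad of 1.44), the dose rod is home (within 5 mm), and all six bystanders are within 30 mm of where they stood (all of step 1 and distance of each of trowel, white_pot, dome, plant_tag, clay_pot, bottle from where it was at the start of the episode below 0.03 m); the robot touches nothing.
It fails at once if the red band is pulled out (dose rod beyond 66 mm) (value of joint dose_rod above 0.066 m).
It fails at once if a bystander (pot, dome, trowel, tag, bottle) is moved by more than 30 mm (distance of any of trowel, white_pot, dome, plant_tag, clay_pot, bottle from where it was at the start of the episode above 0.03 m).
It also fails if it takes over 51 s, if anything falls off the work surface, if the arm or the gripper's body presses on something with over 40 N, if the wrist force passes 120 N, or if a joint passes its speed limit or range.

ROBOT

A 6-joint arm with a two-finger parallel gripper is mounted at the origin on the work surface. World frame = base frame: x ahead of the robot, y to its left, z up, the work surface at z = 0. Lengths are in m, angles in rad, forces in N, time in s.
With the tool pointing down it reaches from about 0.3 to 0.775 m from the base axis. Payload 14.6 kg.
Tool frame: the origin (TCP) lies between the finger pads, 19 mm behind the fingertips; this is the grasp point; z points along the fingers, y is the line along which they close (so a half turn about z gives the same grasp; the last joint's range is limited). The gripper opens to 94 mm and grips with 3 to 60 N. Pads are 16 mm wide; open, the fingers measure 119 mm over their backs; the gripper's body (75 mm by 177 mm) begins 78 mm behind the grasp point.
Start: joints at [1.242, 0.3, 1.521, -0, 1.321, -0.067], TCP at [0.142, 0.531, 0.224] pointing down, gripper open.
Joint ranges: [-3.03, 3.03], [-0.79, 2.21], [0.23, 2.52], [-1.04, 4.18], [0, 3.07], [-2.55, 2.55]. Speed limits (rad/s): [2.22, 2.22, 2.57, 3.14, 3.14, 3.14].

INTERFACE

Orientations are given as [roll, pitch, yaw] about the fixed x, y, z axes, in that order (R = Rz(yaw) Ry(pitch) Rx(roll)).
In Python, from station import * gives the robot as it stands.
- The arm moves only by the tool send_rows, never from a script. Its argument "motion" is a list of rows, each a list of 3 entries, a list of its own where there are three numbers: the shift along the tool's x, y, z in units of 0.03 m (1.0 is 0.03 m), then the turn, a rotation vector about the tool's x, y, z in units of 0.12 rad (1.0 is 0.12 rad), then the opening, from -1 (shut) to 1 (fully open). In form: [[[x, y, z], [rx, ry, rz], grip], ...]. A call has 1 to 12 rows; each row shifts and turns the commanded pose from where the row before left it, along the tool's axes as they then stand; what a row does not reach is not made up. A row lasts 1/10 s, in which the tool goes at most 50 mm and 8.59 degrees, less where a joint would pass 70% of its speed; a pose out of reach is approached as far as the arm can. A call with a number of a shift or a turn outside -1 to 1 is refused whole. A call with a gripper value outside its range is refused whole. The fingers move at their own pace and stop on an object; "squeeze" is the grip in N (left out, the last holds). Time passes only in rows, so rows that do not move let the fingers close. It gives the time, the measured TCP pose, the force, the opening and the grip force at its end, in the units of the state.
- get_obs(): the state, without advancing time (a new reading comes with each control period).
- camera(name): name is "scene" or "top" or "wrist"; returns a dict with "pixels" (480x640x3 uint8, red, green, blue), "depth" (480x640 float32, m along the optical axis (not along the pixel's ray), 0 where there is no reading), "fx", "fy", "cx", "cy" (pixels), "dist" ([k1, k2, p1, p2, k3] as OpenCV has them; the pictures are not rectified), "rvec" (rotation vector, rad) and "tvec" (3), from world to camera coordinates, as OpenCV has them. Camera axes: x right, y down, z forward; pixel columns grow to the right and rows downward; lengths in m; the calibration is good to about 2 mm. A picture is of the moment at which its call begins.
- hand_in(): hands the job in; it is judged then, once.
The state is a dict: "time_s": time; "qpos": joint angles; "joint_vel": joint speeds; "tau": joint torques, N m; "ee_pos": TCP position; "eef_rot": TCP orientation; "force": force on the tool from outside, world axes, zero at the start; "moment": the same for the moment, N m; "grip_width": finger opening in m; "grip_force": force on a finger pad.
Only numpy, scipy, OpenCV 4.12 (cv2) and the standard library are available. Lean on these libraries where they do the work, as an engineer would, in place of code of your own. Each camera call takes 0.05 s, during which the arm holds its last target. There are 200 camera calls.

## Working session

There is one attempt and no reset: what is moved stays moved. The work goes in short steps, Python scripts to look and compute and a tool call to move; the robot and the scene stay as the last step left them, time stands still between calls to the robot, and variables do not carry over. Pictures are saved under pics/ and viewed, at most 10 in all, crops included, and the job is handed in when it is done.

Besides the shell and the picture viewer there is one more tool, called after "Emit:" by a JSON object that holds its "name" and its "arguments", one argument or row to a line. send_rows: Moves the arm, as the interface text tells. Its arguments: {"type":"object","properties":{"motion":{"type":"array"},"squeeze":{"type":"number"}},"required":["motion"]}

```bash
mkdir -p pics
python3 - <<'E'
from station import *
import cv2,numpy as np,pickle
d={n:camera(n) for n in("scene","top")}
pickle.dump(d,open("v0.pkl","wb"))
for n in d: cv2.imwrite(f"pics/{n}0.png",d[n]["pixels"][...,::-1]); print(n,d[n]["rvec"],d[n]["tvec"],(d[n]["depth"]>0).mean())
o=get_obs();print(o)
E
```

```text
scene [ 1.3697418   2.11652059 -0.92612077] [ 0.20723844 -0.27766447  1.48017642] 0.9961653645833334
top [ 2.06668837 -2.15261308  0.22513292] [0.05087532 0.5897378  1.28148692] 0.996142578125
{'time_s': 0.1, 'qpos': array([ 1.24239968e+00,  3.00423227e-01,  1.52150958e+00, -9.57951983e-06,
        1.32072315e+00, -6.65805402e-02]), 'joint_vel': array([-0.0004563 , -0.00133865, -0.00273553,  0.00022439,  0.00050524,
       -0.00029791]), 'tau': array([ 4.07457683e-04, -5.32643831e+01, -3.53274000e+01,  7.08956877e-02,
        2.35681218e-02, -5.64030188e-05]), 'ee_pos': array([0.14228339, 0.53105067, 0.22374283]), 'eef_rot': array([-3.14053109e+00, -6.14844684e-05,  2.87977889e+00]), 'force': array([-0.1516288 ,  0.30776352,  0.28041361]), 'moment': array([0.02245044, 0.05035984, 0.0225423 ]), 'grip_force': 0.0, 'grip_width': 0.09372142597426422}
```

View pics/scene0.png

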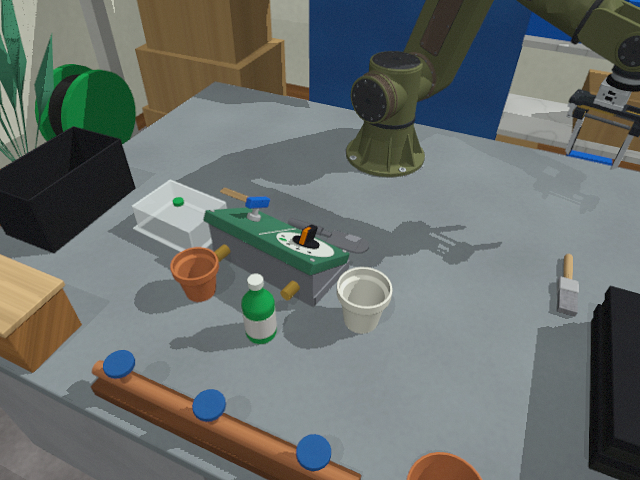

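View pics/top0.png

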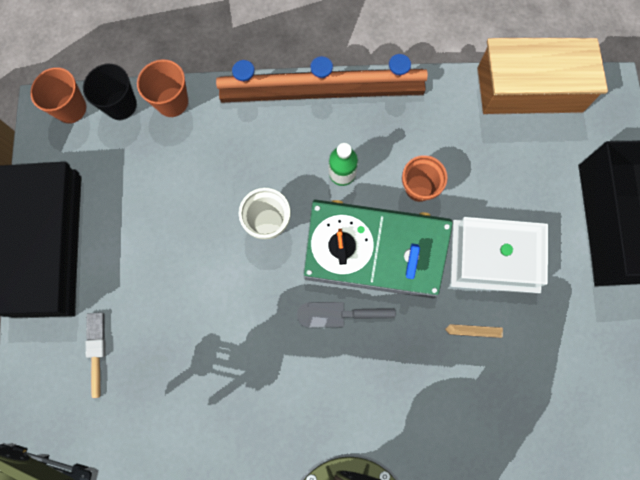

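The top view shows the doser face at about (305–452, 200–297), the dial at (342,244) with the orange pointer near (341,238), the green dot at (361,230) and the blue handle at (413,261). The scene view is consistent with this, with the dome close on the handle's right.

```bash
cat > h.py <<'E'
import cv2,numpy as np
from scipy.spatial.transform import Rotation as Ro
def rays(c,px):
    K=np.array([[c["fx"],0,c["cx"]],[0,c["fy"],c["cy"]],[0,0,1]])
    p=cv2.undistortPoints(np.float64(px).reshape(-1,1,2),K,np.float64(c["dist"])).reshape(-1,2)
    R=Ro.from_rotvec(np.ravel(c["rvec"])).as_matrix(); t=np.ravel(c["tvec"])
    return -R.T@t, np.c_[p,np.ones(len(p))]@R, # o, dirs with unit camera depth
def onplane(c,px,p0,n):
    o,d=rays(c,px); return o+d*(((p0-o)@n)/(d@n))[:,None]
def pts(c,m):
    v,u=np.nonzero(m&(c["depth"]>0)); o,d=rays(c,np.c_[u,v]); return o+d*c["depth"][v,u][:,None]
def hsv(c): return cv2.cvtColor(c["pixels"],cv2.COLOR_RGB2HSV)
E
python3 - <<'E'
from h import *
import pickle
d=pickle.load(open("v0.pkl","rb"))
for n,roi in(("top",(300,195,456,300)),("scene",(200,190,360,290))):
    c=d[n];H=hsv(c);h,s,v=[H[...,i].astype(int) for i in range(3)]
    R=np.zeros(h.shape,bool);R[roi[1]:roi[3],roi[0]:roi[2]]=1
    g=R&(h>65)&(h<90)&(s>110)&(v>40)
    nl,lab,st,ce=cv2.connectedComponentsWithStats(g.astype(np.uint8))
    big=np.zeros(g.shape,bool)
    for i in range(1,nl):
        if st[i,4]>300: big|=lab==i
    P=pts(c,big)
    for _ in range(4):
        m=P.mean(0);n_=np.linalg.svd(P-m,full_matrices=0)[2][2];n_*=np.sign(n_[2]);r=(P-m)@n_;P=P[abs(r)<max(.004,2.5*r.std())]
    print(n,"plane",m,n_,"yaw of up-slope",np.degrees(np.arctan2(-n_[1],-n_[0])),"tilt",np.degrees(np.arccos(n_[2])),"n",len(P),"std",r.std())
    hull=cv2.convexHull(np.argwhere(big)[:,::-1].astype(np.int32))
    rc=cv2.minAreaRect(np.float32(onplane(c,hull.reshape(-1,2),m,n_)[:,:2]))
    print(" face rect xy",rc)
    w=R&(s<40)&(v>170)
    nl,lab,st,ce=cv2.connectedComponentsWithStats(w.astype(np.uint8))
    i=1+np.argmax(st[1:,4]);hl=cv2.convexHull(np.argwhere(lab==i)[:,::-1].astype(np.int32)).reshape(-1,2)
    print(" dial hull px",hl.min(0),hl.max(0),"area",st[i,4])
    q=onplane(c,hl,m,n_);up=np.array([0,0,1])-n_*n_[2];up/=np.linalg.norm(up);rt=np.cross(up,n_)
    (cx,cy),rad=cv2.minEnclosingCircle(np.float32(np.c_[(q-m)@rt,(q-m)@up]))
    dc=m+rt*cx+up*cy; print(" dial centre",dc,"rad",rad)
    for nm,mk in(("gdot",R&(h>50)&(h<75)&(v>150)&(s>80)),("orange",R&(h>5)&(h<22)&(s>150)&(v>120)),("blue",R&(h>100)&(h<125)&(s>130))):
        nl,lab,st,ce=cv2.connectedComponentsWithStats(mk.astype(np.uint8));
        if nl<2: continue
        i=1+np.argmax(st[1:,4]);h0={"gdot":0,"orange":.040,"blue":.054}[nm]
        p=onplane(c,ce[i],m+h0*n_,n_)[0];D=p-dc
        Q=pts(c,lab==i)
        print(" ",nm,ce[i],st[i],"at",p,"rel right/up",D@rt,D@up,"ang cw deg",np.degrees(np.arctan2(D@rt,D@up)),"height by depth",np.percentile((Q-m)@n_,[10,50,90]))
E
```

```text
top plane [ 0.56206199 -0.11442985  0.09622384] [-0.48804082  0.093837    0.86776194] yaw of up-slope -10.883602610154657 tilt 29.800405417184663 n 6205 std 0.0024384044539591527
 face rect xy ((0.5643752217292786, -0.08285532891750336), (0.295533150434494, 0.14763416349887848), 79.3529052734375)
 dial hull px [311 215] [372 273] area 2153
 dial centre [ 0.57478066 -0.00849701  0.09192175] rad 0.067024365067482
  gdot [418.52987013 265.41428571] [377 229  71  63 770] at [ 0.52430567 -0.17211647  0.08122724] rel right/up 0.1702068143083242 -0.02151900588897094 ang cw deg 97.2055944937901 height by depth [-3.01815731e-03  9.40476401e-05  2.94501812e-03]
  orange [423.0106383 196.4787234] [410 195  27   5  94] at [ 0.64536031 -0.17334413  0.19553832] rel right/up 0.1485555310221354 0.13864959041476824 ang cw deg 46.97539543703026 height by depth [-0.08882579 -0.0732587  -0.06685798]
  blue [412.45962733 261.08074534] [406 244  14  35 322] at [ 0.52393859 -0.15072273  0.14093638] rel right/up 0.14926719932143553 0.004337169991755107 ang cw deg 88.33565821883529 height by depth [0.0455216
[... 441 characters left out ...]

  gdot [282.69230769 239.        ] [279 238   8   3  13] at [ 0.58578421 -0.05588445  0.09676669] rel right/up 0.03820239917396941 0.03291348811624637 ang cw deg 49.25327525581321 height by depth [0.00708336 0.00751945 0.00872871]
  orange [207.87230514 268.1641791 ] [200 248  19  42 603] at [ 0.86664562 -0.03323936  0.27381182] rel right/up -0.046724697458393714 0.3521756051864625 ang cw deg -7.557547186664374 height by depth [-0.12310763 -0.08988085 -0.06793603]
  blue [257.12048193 202.01204819] [245 196  25  13 249] at [ 0.54974943 -0.1363167   0.14853206] rel right/up 0.12465905501941886 0.04044693259230359 ang cw deg 72.02380363287881 height by depth [0.03756056 0.0473684  0.05596374]
```

```bash
cat >> h.py <<'E'
yaw=np.radians(-10.7)
ex=np.array([np.cos(yaw),np.sin(yaw),0]);ey=np.array([-ex[1],ex[0],0]);ez=np.array([0,0,1.])
n=-.5*ex+.866*ez; up=.866*ex+.5*ez; rt=-ey
SEL=np.array([.5762,-.0088,.0925]); HAN=np.array([.5510,-.1560,.0925])   # feet on the face
def Rt(cw):  # tool z into face, tool x opposite to the bar direction cw rad right of up-slope
    x=-(np.cos(cw)*up+np.sin(cw)*rt); z=-n; return np.c_[x,np.cross(z,x),z]
def todo(p,R):
    from station import get_obs
    o=get_obs();C=Ro.from_euler("xyz",o["eef_rot"]).as_matrix()
    print("shift units",np.round(C.T@(p-o["ee_pos"])/.03,2),"turn units",np.round(Ro.from_matrix(C.T@R).as_rotvec()/.12,2),
     "shift in goal axes",np.round(R.T@(p-o["ee_pos"])/.03,2))
    print("t",o["time_s"],"q",np.round(o["qpos"],2),"F",np.round(o["force"],1),"w",round(o["grip_width"],4),"gf",round(o["grip_force"],1))
def pointer(c,roi):
    H=hsv(c);h,s,v=[H[...,i].astype(int) for i in range(3)]
    R=np.zeros(h.shape,bool);R[roi[1]:roi[3],roi[0]:roi[2]]=1
    m=R&(h>5)&(h<22)&(s>140)&(v>100)
    ys,xs=np.nonzero(m);p=onplane(c,np.c_[xs,ys],SEL+.040*n,n)-SEL
    a,b=p@rt,p@up; print("orange n",len(xs),"px",xs.min(),xs.max(),ys.min(),ys.max(),"mean right/up mm",a.mean()*1e3,b.mean()*1e3,"ext up",b.min(),b.max(),"ang",np.degrees(np.arctan2(a.mean(),b.mean())))
    q=np.c_[a,b];d=np.linalg.svd(q-q.mean(0))[2][0];print(" strip dir deg",np.degrees(np.arctan2(d[0]*np.sign(d[1]),abs(d[1]))))
E
python3 - <<'E'
from h import *
import pickle
d=pickle.load(open("v0.pkl","rb"))
pointer(d["top"],(325,225,360,262)); pointer(d["scene"],(285,225,325,250))
c=d["top"];H=hsv(c);g=(H[...,0]>45)&(H[...,0]<75)&(H[...,1]>90)&(H[...,2]>150);g[:,:352]=0;g[:,370:]=0;g[:222]=0;g[240:]=0
ys,xs=np.nonzero(g);p=onplane(c,[[xs.mean(),ys.mean()]],SEL,n)[0]-SEL;print("gdot",len(xs),xs.mean(),ys.mean(),p@rt,p@up,np.degrees(np.arctan2(p@rt,p@up)))
a=np.radians(41.3)-.96
todo(SEL+.131*n,Rt(a))
E
```

```text
orange n 93 px 337 342 229 248 mean right/up mm -5.5075582654053665 22.75663762696662 ext up 0.0031739221806590303 0.0443526192496815 ang -13.605109531788395
 strip dir deg -10.20139000146496
orange n 93 px 299 310 227 244 mean right/up mm -29.111757265270175 68.54747310937893 ext up -0.0026901647587115607 0.12713517753277245 ang -23.01068034605825
 strip dir deg -25.84788574409495
gdot 49 362.3469387755102 227.77551020408163 0.0382980434746084 0.04200447863890698 42.357337290847056
shift units [-16.45 -13.8    0.61] turn units [ 0.35 -4.37 -2.56] shift in goal axes [ -9.09 -17.65   8.2 ]
t 0.1 q [ 1.24  0.3   1.52 -0.    1.32 -0.07] F [-0.2  0.3  0.3] w 0.0937 gf 0.0
```

Emit:
{"name": "send_rows", "arguments": {
  "motion": [
    [[-0.9,-0.8,0],[0,0,0],1],
    [[-1,-0.85,0],[0,0,0],1],
    [[-1,-0.85,0],[0,0,0],1],
    [[-1,-0.85,0],[0,0,0],1],
    [[-1,-0.85,0],[0,0,0],1],
    [[-1,-0.85,0],[0,0,0],1],
    [[-1,-0.85,0],[0,0,0],1],
    [[-1,-0.85,0],[0,0,0],1],
    [[-1,-0.85,0],[0,0,0],1],
    [[-1,-0.85,0],[0,0,0],1],
    [[-1,-0.85,0],[0,0,0],1],
    [[-1,-0.85,0],[0,0,0],1]
  ],
  "squeeze": 20
}}

```text
time_s: 1.3
ee_pos: [0.4089, 0.1432, 0.2242]
eef_rot: [-3.142, -0.0, 2.88]
force: [-0.2, 0.5, 0.1]
grip_width: 0.0936
grip_force: 0.0
```

Emit:
{"name": "send_rows", "arguments": {
  "motion": [
    [[-1,-0.85,0],[0,0,0],1],
    [[-1,-0.85,0],[0,0,0],1],
    [[-0.9,-0.8,0],[0,0,0],1],
    [[-0.5,-0.5,0],[0,0,0],1],
    [[0,0,0],[0.07,-0.87,-0.51],1],
    [[0,0,0],[0.07,-0.87,-0.51],1],
    [[0,0,0],[0.07,-0.87,-0.51],1],
    [[0,0,0],[0.07,-0.87,-0.51],1],
    [[0,0,0],[0.07,-0.87,-0.51],1],
    [[0,0,0],[0,0,0],1],
    [[0,0,0],[0,0,0],1]
  ]
}}

```text
time_s: 2.4
ee_pos: [0.4836, 0.0314, 0.2245]
eef_rot: [-3.009, 0.504, -3.058]
force: [1.0, -0.7, 0.8]
grip_width: 0.0946
grip_force: 0.0
```

Run:
```python
from h import *
from station import *
todo(SEL+.131*n,Rt(np.radians(41.3)-.96))
c=camera("wrist");cv2.imwrite("pics/w1.png",c["pixels"][...,::-1])
import pickle;pickle.dump(c,open("w1.pkl","wb"))
def pr(P):
    K=np.array([[c["fx"],0,c["cx"]],[0,c["fy"],c["cy"]],[0,0,1]]);return cv2.projectPoints(np.float64(P),np.float64(c["rvec"]),np.float64(c["tvec"]),K,np.float64(c["dist"]))[0].reshape(-1,2).round()
a=np.radians(41.3)
print(pr([SEL,SEL+.04*n,SEL+.053*(np.cos(a)*up+np.sin(a)*rt),HAN+.054*n]))
```

```text
shift units [-0.46 -0.87  1.08] turn units [ 0.01 -0.03 -0.03] shift in goal axes [-0.45 -0.87  1.09]
t 2.4 q [ 0.05 -0.09  2.03 -0.18  0.7  -1.46] F [ 1.  -0.7  0.8] w 0.0946 gf 0.0
[[287. 235.]
 [283. 249.]
 [239. 268.]
 [ 78. 212.]]
```

View pics/w1.png

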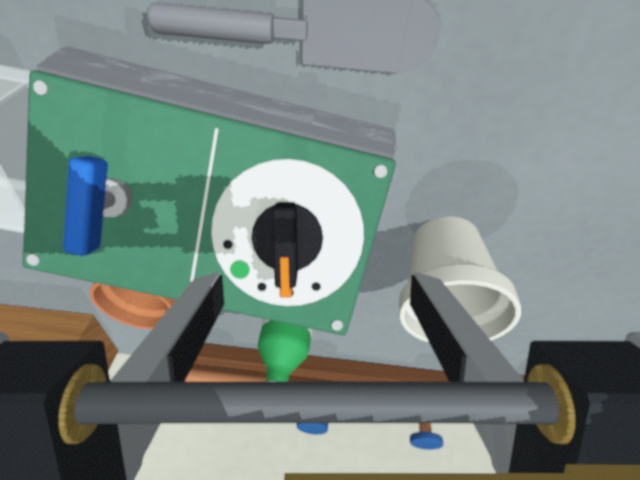

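The wrist view shows the dial centre at about (288,232) and the green dot at (240,269), against projections of (287,235) and (239,268), so the pose holds. The bar is upright between the fingers and the handle is at about (85,207).

Emit:
{"name": "send_rows", "arguments": {
  "motion": [
    [[-0.25,-0.45,0],[0,0,-0.03],1],
    [[-0.2,-0.42,0.4],[0,-0.03,0],1],
    [[0,0,0.7],[0,0,0],1],
    [[0,0,0.8],[0,0,0],1],
    [[0,0,0.8],[0,0,0],1],
    [[0,0,0.7],[0,0,0],1],
    [[0,0,0.6],[0,0,0],1],
    [[0,0,0.4],[0,0,0],1],
    [[0,0,0],[0,0,0],1],
    [[0,0,0],[0,0,0],1]
  ]
}}

```text
time_s: 3.45
ee_pos: [0.5613, -0.0057, 0.1196]
eef_rot: [-3.006, 0.507, -3.052]
force: [0.9, -0.2, -0.1]
grip_width: 0.0939
grip_force: 0.0
```

Run:
```python
from h import *
from station import *
todo(SEL+.031*n,Rt(np.radians(41.3)-.96))
c=camera("wrist");cv2.imwrite("pics/w2.png",c["pixels"][...,::-1])
```

```text
shift units [ 0.01 -0.    0.  ] turn units [0.01 0.   0.01] shift in goal axes [ 0.01 -0.    0.  ]
t 3.45 q [-0.04  0.23  1.97 -0.17  0.43 -1.53] F [ 0.9 -0.2 -0.1] w 0.0939 gf 0.0
```

View pics/w2.png

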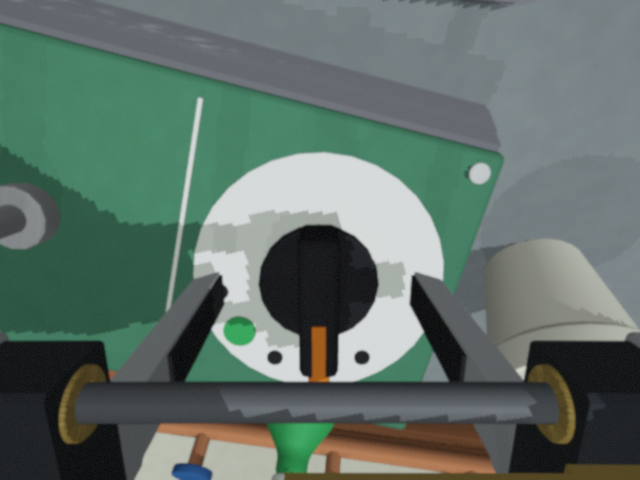

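The bar sits at x≈320, midway between the fingers (220/415), so I can close.

Emit:
{"name": "send_rows", "arguments": {
  "motion": [
    [[0,0,0],[0,0,0],-1],
    [[0,0,0],[0,0,0],-1],
    [[0,0,0],[0,0,0],-1],
    [[0,0,0],[0,0,0],-1],
    [[0,0,0],[0,0,0],-1],
    [[0,0,0],[0,0,0],-1],
    [[0,0,0],[0,0,0],-1],
    [[0,0,0],[0,0,0],-1]
  ],
  "squeeze": 20
}}

```text
time_s: 4.3
ee_pos: [0.561, -0.0056, 0.1196]
eef_rot: [-3.005, 0.509, -3.051]
force: [0.7, 0.3, -0.2]
grip_width: 0.0339
grip_force: 0.0
```

Emit:
{"name": "send_rows", "arguments": {
  "motion": [
    [[0,0,0],[0,0,0],-1],
    [[0,0,0],[0,0,0],-1],
    [[0,0,0],[0,0,0],-1],
    [[0,0,0],[0,0,0],-1],
    [[0,0,0],[0,0,0],-1]
  ]
}}

```text
time_s: 4.8
ee_pos: [0.561, -0.005, 0.1196]
eef_rot: [-3.006, 0.509, -3.051]
force: [-0.9, 6.7, -0.9]
grip_width: 0.0178
grip_force: 20.0
```

Emit:
{"name": "send_rows", "arguments": {
  "motion": [
    [[0,0,0],[0,0,0.5],-1],
    [[0,0,0],[0,0,0.5],-1],
    [[0,0,0],[0,0,0.5],-1],
    [[0,0,0],[0,0,0.5],-1],
    [[0,0,0],[0,0,0.5],-1],
    [[0,0,0],[0,0,0.5],-1],
    [[0,0,0],[0,0,0.5],-1],
    [[0,0,0],[0,0,0.5],-1]
  ]
}}

```text
time_s: 5.6
ee_pos: [0.5609, -0.0053, 0.1195]
eef_rot: [3.003, 0.508, 2.678]
force: [-0.6, 2.4, 1.1]
grip_width: 0.018
grip_force: 20.0
```

Run:
```python
from h import *
todo(SEL+.031*n,Rt(np.radians(41.3)))
```

```text
shift units [-0.01 -0.02  0.01] turn units [0.02 0.   4.  ] shift in goal axes [-0.01 -0.01  0.01]
t 5.6 q [-0.04  0.23  1.97 -0.17  0.43 -1.05] F [-0.6  2.4  1.1] w 0.018 gf 20.0
```

Emit:
{"name": "send_rows", "arguments": {
  "motion": [
    [[0,0,0],[0,0,0.5],-1],
    [[0,0,0],[0,0,0.5],-1],
    [[0,0,0],[0,0,0.5],-1],
    [[0,0,0],[0,0,0.5],-1],
    [[0,0,0],[0,0,0.5],-1],
    [[0,0,0],[0,0,0.5],-1],
    [[0,0,0],[0,0,0.5],-1],
    [[0,0,0],[0,0,0.5],-1],
    [[0,0,0],[0,0,0],-1],
    [[0,0,0],[0,0,0],-1],
    [[0,0,0],[0,0,0],-1]
  ]
}}

```text
time_s: 6.7
ee_pos: [0.5607, -0.0056, 0.1195]
eef_rot: [2.778, 0.386, 2.166]
force: [-5.6, 0.4, 2.6]
grip_width: 0.0181
grip_force: 20.0
```

Run:
```python
from h import *
todo(SEL+.031*n,Rt(np.radians(41.3)))
```

```text
shift units [-0.01 -0.    0.01] turn units [ 0.01 -0.    0.03] shift in goal axes [-0.01 -0.    0.01]
t 6.7 q [-0.04  0.23  1.97 -0.17  0.43 -0.57] F [-5.6  0.4  2.6] w 0.0181 gf 20.0
```

Emit:
{"name": "send_rows", "arguments": {
  "motion": [
    [[0,0,0],[0,0,0],1],
    [[0,0,0],[0,0,0],1],
    [[0,0,0],[0,0,0],1],
    [[0,0,0],[0,0,0],1],
    [[0,0,0],[0,0,0],1],
    [[0,0,0],[0,0,0],1],
    [[0,0,-0.5],[0,0,0],1],
    [[0,0,-0.8],[0,0,0],1],
    [[0,0,-0.8],[0,0,0],1],
    [[0,0,-0.8],[0,0,0],1],
    [[0,0,-0.5],[0,0,0],1],
    [[0,0,0],[0,0,0],1]
  ]
}}

```text
time_s: 7.9
ee_pos: [0.5109, 0.0039, 0.2098]
eef_rot: [2.773, 0.388, 2.164]
force: [-0.0, 0.2, -0.2]
grip_width: 0.094
grip_force: 0.0
```

Emit:
{"name": "send_rows", "arguments": {
  "motion": [
    [[0,0,0],[0,0,-0.9],1],
    [[0,0,0],[0,0,-0.9],1],
    [[0,0,0],[0,0,-0.9],1],
    [[0,0,0],[0,0,-0.9],1],
    [[0,0,0],[0,0,-0.9],1],
    [[0,0,0],[0,0,-0.9],1],
    [[0,0,0],[0,0,-0.6],1],
    [[0,0,0],[0,0,0],1]
  ]
}}

```text
time_s: 8.7
ee_pos: [0.5108, 0.0037, 0.2069]
eef_rot: [-3.141, 0.524, 2.958]
force: [0.4, -0.8, -0.8]
grip_width: 0.0943
grip_force: 0.0
```

```bash
cat >> h.py <<'E'
def blue(c):
    H=hsv(c);m=(H[...,0]>100)&(H[...,0]<125)&(H[...,1]>130);nl,lab,st,ce=cv2.connectedComponentsWithStats(m.astype(np.uint8))
    p=pts(c,m)-HAN; q=p[(abs(p@up)<.07)&(abs(p@rt)<.05)]
    hh=q@n; t=q[hh>np.percentile(hh,90)-.008]
    print("blue n",len(q),"height pct",np.percentile(hh,[5,50,95]),"top right ext/mid",np.percentile(t@rt,[3,97]),np.median(t@rt),"up ext",np.percentile(t@up,[2,98]))
E
python3 - <<'E'
from h import *
from station import *
todo(HAN+.12*n,Rt(0))
c=camera("wrist");cv2.imwrite("pics/w3.png",c["pixels"][...,::-1])
blue(c)
t=camera("top");blue(t)
E
```

```text
shift units [-0.08 -4.98  0.45] turn units [0.01 0.   0.02] shift in goal axes [-0.09 -4.98  0.46]
t 8.7 q [-0.03 -0.01  2.01 -0.13  0.64 -1.33] F [ 0.4 -0.8 -0.8] w 0.0943 gf 0.0
blue n 4331 height pct [0.03883301 0.05572778 0.05762602] top right ext/mid [-0.00929163  0.00672262] -0.0031507793918724948 up ext [-0.03731625  0.03050494]
blue n 312 height pct [0.04168559 0.0546219  0.05971459] top right ext/mid [-0.00830736  0.00793149] -0.00025917185232638014 up ext [-0.03641136  0.03147743]
```

View pics/w3.png

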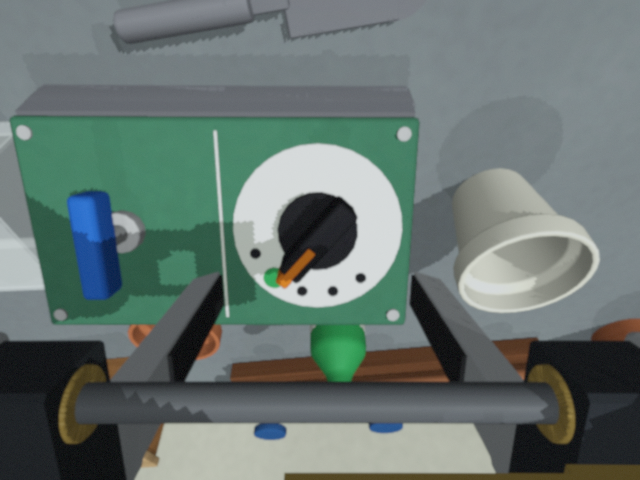

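The pointer tip (280,285) lies at the green dot (272,278), and the knob is free. The handle is at (95,245), within about 3 mm of the estimate. Next is the move over it.

Emit:
{"name": "send_rows", "arguments": {
  "motion": [
    [[0,-0.8,0],[0,0,0],1],
    [[0,-1,0],[0,0,0],1],
    [[0,-1,0],[0,0,0],1],
    [[0,-1,0],[0,0,0],1],
    [[0,-0.7,0],[0,0,0],1],
    [[0,-0.43,0.46],[0,0,0.02],1],
    [[0,0,0],[0,0,0],1]
  ],
  "squeeze": 30
}}

```text
time_s: 9.5
ee_pos: [0.49, -0.1441, 0.1944]
eef_rot: [3.138, 0.523, 2.949]
force: [-0.5, 1.0, -0.6]
grip_width: 0.0936
grip_force: 0.0
```

Run:
```python
from h import *
from station import *
todo(HAN+.0015*-rt-.003*up+.042*n,Rt(0))
c=camera("wrist");cv2.imwrite("pics/w4.png",c["pixels"][...,::-1])
blue(c)
```

```text
shift units [0.   0.04 2.58] turn units [ 0.01 -0.   -0.04] shift in goal axes [0.   0.04 2.58]
t 9.5 q [-0.41 -0.    2.03  0.2   0.61 -1.93] F [-0.5  1.  -0.6] w 0.0936 gf 0.0
blue n 3117 height pct [0.05342352 0.05644557 0.05772846] top right ext/mid [-0.00820958  0.00802955] -0.00014762626741369675 up ext [-0.03732948  0.03014334]
```

View pics/w4.png

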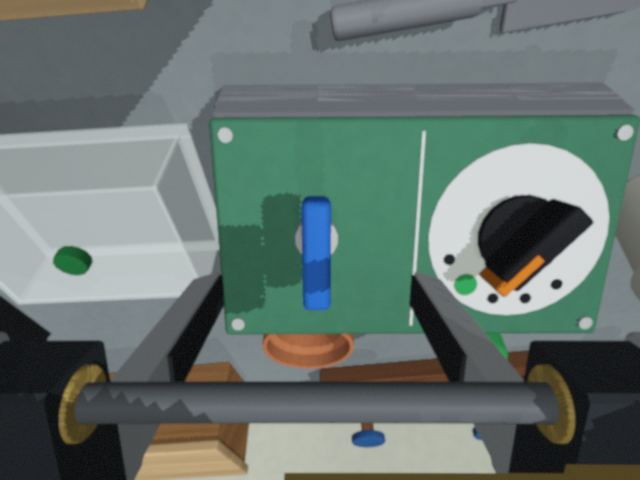

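The bar is centred between the fingers at x≈317. Descend and close.

Emit:
{"name": "send_rows", "arguments": {
  "motion": [
    [[0,0,0.5],[0,0,-0.03],1],
    [[0,0,0.7],[0,0,0],1],
    [[0,0,0.7],[0,0,0],1],
    [[0,0,0.4],[0,0,0],1],
    [[0,0,0.23],[0,0,0],1],
    [[0,0,0],[0,0,0],-1],
    [[0,0,0],[0,0,0],-1],
    [[0,0,0],[0,0,0],-1],
    [[0,0,0],[0,0,0],-1],
    [[0,0,0],[0,0,0],-1],
    [[0,0,0],[0,0,0],-1],
    [[0,0,0],[0,0,0],-1]
  ]
}}

```text
time_s: 10.75
ee_pos: [0.5277, -0.1499, 0.1303]
eef_rot: [-3.141, 0.525, 2.958]
force: [0.6, 0.1, -0.1]
grip_width: 0.0411
grip_force: 0.0
```

Emit:
{"name": "send_rows", "arguments": {
  "motion": [
    [[0,0,0],[0,0,0],-1],
    [[0,0,0],[0,0,0],-1],
    [[0,0,0],[0,0,0],-1],
    [[0,0,0],[0,0,0],-1],
    [[0,0,0],[0,0,0],-1],
    [[0,0,0],[0,0,0],-1]
  ]
}}

```text
time_s: 11.35
ee_pos: [0.5275, -0.1512, 0.1302]
eef_rot: [-3.14, 0.526, 2.957]
force: [-4.9, -12.7, -0.8]
grip_width: 0.018
grip_force: 30.0
```

Run:
```python
from h import *
todo(HAN-.003*up+.042*n,Rt(0))
```

```text
shift units [ 0.04 -0.01  0.09] turn units [-0.    0.02  0.02] shift in goal axes [ 0.04 -0.01  0.09]
t 11.35 q [-0.39  0.19  2.    0.24  0.45 -1.96] F [ -4.9 -12.7  -0.8] w 0.018 gf 30.0
```

Emit:
{"name": "send_rows", "arguments": {
  "motion": [
    [[0,-0.04,0],[0,0,0],-1],
    [[0,0,-0.1],[0,0,0],-1],
    [[0,0,-0.2],[0,0,0],-1],
    [[0,0,-0.2],[0,0,0],-1],
    [[0,0,-0.2],[0,0,0],-1],
    [[0,0,-0.2],[0,0,0],-1],
    [[0,0,-0.2],[0,0,0],-1],
    [[0,0,-0.2],[0,0,0],-1],
    [[0,0,-0.2],[0,0,0],-1],
    [[0,0,-0.15],[0,0,0],-1],
    [[0,0,0],[0,0,0],-1],
    [[0,0,0],[0,0,0],-1]
  ]
}}

```text
time_s: 12.55
ee_pos: [0.5031, -0.1467, 0.1731]
eef_rot: [-3.141, 0.526, 2.958]
force: [6.8, -5.4, -5.9]
grip_width: 0.018
grip_force: 30.0
```

Run:
```python
from h import *
from station import *
todo(HAN-.003*up+.092*n,Rt(0))
s=camera("scene");t=camera("top");blue(t);blue(s)
cv2.imwrite("pics/s5.png",cv2.resize(s["pixels"][180:280,190:350,::-1],None,fx=5,fy=5,interpolation=cv2.INTER_CUBIC))
```

```text
shift units [ 0.04 -0.01  0.07] turn units [0.01 0.02 0.02] shift in goal axes [ 0.04 -0.01  0.07]
t 12.55 q [-0.41  0.06  2.02  0.21  0.56 -1.94] F [ 6.8 -5.4 -5.9] w 0.018 gf 30.0
blue n 182 height pct [0.09429022 0.10479266 0.18018777] top right ext/mid [-0.01043169  0.0087603 ] 0.001054081703030422 up ext [-0.01373942  0.03282233]
blue n 161 height pct [0.08452724 0.09553171 0.23486689] top right ext/mid [-0.01144691  0.01583117] -0.0053454354925355696 up ext [-0.03559154  0.03386206]
```

View pics/s5.png

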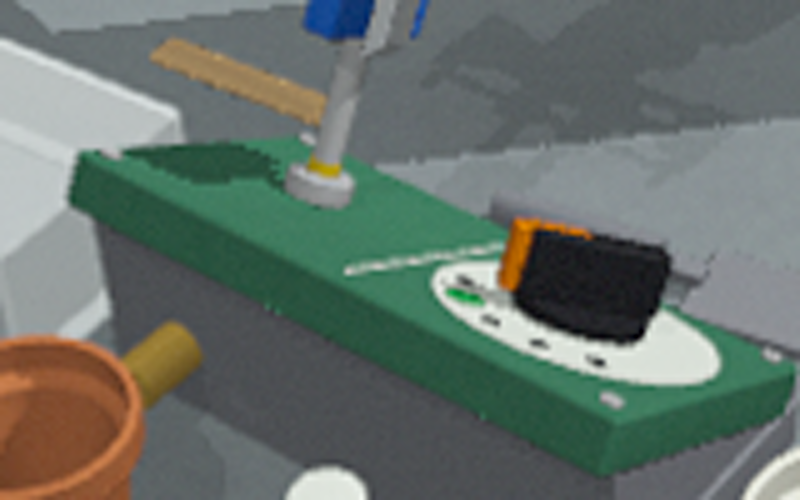

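The yellow band stands half out of the collar mouth at (325,165), no red shows, and the selector pointer is at the green dot (465,295). Hold, then release.

Emit:
{"name": "send_rows", "arguments": {
  "motion": [
    [[0,0,0],[0,0,0],-1],
    [[0,0,0],[0,0,0],-1],
    [[0,0,0],[0,0,0],-1],
    [[0,0,0],[0,0,0],-1],
    [[0,0,0],[0,0,0],-1],
    [[0,0,0],[0,0,0],-1],
    [[0,0,0],[0,0,0],-1],
    [[0,0,0],[0,0,0],-1],
    [[0,0,0],[0,0,0],-1],
    [[0,0,0],[0,0,0],-1],
    [[0,0,0],[0,0,0],-1],
    [[0,0,0],[0,0,0],-1]
  ]
}}

```text
time_s: 13.85
ee_pos: [0.5032, -0.1467, 0.173]
eef_rot: [-3.141, 0.525, 2.958]
force: [5.4, -5.6, -6.5]
grip_width: 0.0177
grip_force: 30.0
```

Emit:
{"name": "send_rows", "arguments": {
  "motion": [
    [[0,0,0],[0,0,0],1],
    [[0,0,0],[0,0,0],1],
    [[0,0,0],[0,0,0],1],
    [[0,0,0],[0,0,0],1],
    [[0,0,0],[0,0,0],1],
    [[0,0,0],[0,0,0],1],
    [[0,0,-0.5],[0,0,0],1],
    [[0,0,-0.8],[0,0,0],1],
    [[0,0,-0.8],[0,0,0],1],
    [[0,0,-0.6],[0,0,0],1],
    [[0,0,0],[0,0,0],1],
    [[0,0,0],[0,0,0],1]
  ]
}}

```text
time_s: 15.05
ee_pos: [0.4633, -0.1391, 0.2428]
eef_rot: [-3.141, 0.525, 2.958]
force: [0.5, -1.2, -1.1]
grip_width: 0.094
grip_force: 0.0
```

Run:
```python
from h import *
from station import *
c=camera("wrist");blue(c);cv2.imwrite("pics/w6.png",c["pixels"][...,::-1]);o=get_obs();print(o["time_s"],o["force"],o["grip_width"])
```

```text
blue n 2116 height pct [0.053616   0.05639912 0.05771668] top right ext/mid [-0.00841941  0.00806599] -0.00014995277553962912 up ext [-0.03699212  0.03018682]
15.1 [-0.78137401 -0.919511   -0.37991534] 0.09385684500661379
```

View pics/w6.png

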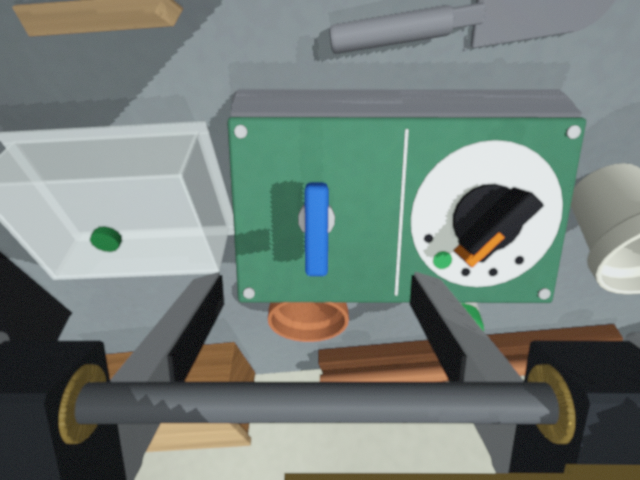

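The handle (316,230) is back at its home height of 56.4 mm, the same reading as before the pull. The selector is at the green dot (443,260), the bystanders in view are where they were, and the gripper is clear.

```bash
python3 -c "
from station import *
print(hand_in())"
```

```text
the job is handed in; nothing more can be done
None
```

The job is handed in, though the hand-in gave no verdict: the selector was left at the green dot, the dose handle was held about 50 mm out for over a second and released fully home, and no bystander was touched.

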